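Count three culture dishes into the bay and bar it

ROBOT

A 6-joint arm with a two-finger parallel gripper is mounted at the origin on the work surface. World frame = base frame: x ahead of the robot, y to its left, z up, the work surface at z = 0. Lengths are in mm, angles in rad, forces in N, time in s.
With the tool pointing down it reaches from about 275 to 775 mm from the base axis. Payload 14.6 kg.
Tool frame: the origin (TCP) lies midway between the tips of the shut fingers; the grasp point (between the pads) lies 19 mm behind it (ctrl.hold_point_z is the distance from the TCP to the grasp point, in mm); z points along the fingers, x is the direction in which the jaws open and shut, and the axes are right-handed (so a half turn about z gives the same grasp; the last joint's range is limited). The gripper opens to 85 mm and grips with 20 to 120 N. Pads are 22 mm wide; open, the fingers measure 114 mm over their backs; the gripper's body (76 mm by 85 mm) begins 54 mm behind the grasp point. The pads swing forward as they close: fully open they stand 13 mm farther back than shut.
Start: joints at [1.084, 0.263, -0.048, 1.259, 0, 1.415], TCP at [171.021, 496.367, 231.278] pointing down, gripper open.
Joint ranges: [-2.65, 2.65], [-0.89, 1.7], [-1.18, 1.37], [-2.13, 2.11], [-1.35, 1.29], [-3.14, 3.14]. Speed limits (rad/s): [1.89, 1.89, 2.57, 2.79, 3.14, 3.14].

INTERFACE

Orientations are given as a rotation vector (axis times angle).
In Python, from plant import ctrl, optics, order gives the robot as it stands.
- The arm moves only by the shell command python3 -m inch 'ROWS' [FORCE]. ROWS is JSON, a list that holds one entry, the list of rows, each a list of 5 numbers: the shift along the world's x, y, z in cm, then the turn about the world's z in degrees, then the opening, from 0 (shut) to 1 (fully open). A call has 1 to 20 rows; each row is the pose to reach, as a shift and turn from the pose measured when the call began; what a row does not reach only later rows make up. A row lasts 1/8 s, in which the tool goes at most 62.5 mm and 10.7 degrees, less where a joint would pass 70% of its speed; a pose out of reach is approached as far as the arm can. A call with a gripper value outside its range is refused whole. The fingers move at their own pace and stop on an object; FORCE is the grip in N (left out, the last holds). Time passes only in rows, so rows that repeat a pose let the fingers close. It gives the time, the measured TCP pose, the force and the opening at its end, in the units of the state.
- ctrl.get_state(): the state, without advancing time (a new reading comes with each control period).
- optics.get_image(name): name is "side" or "top"; returns the picture (384x512x3 uint8, red, green, blue); there is no depth.
- optics.calibration(name): a dict with "fx", "fy", "cx", "cy" (pixels), "R" (3x3) and "t" (3): a world point X has camera coordinates R X + t. Camera axes: x right, y down, z forward; pixel columns grow to the right and rows downward; lengths in mm; the calibration is good to about 2 mm. A picture is of the moment at which its call begins. calibration takes no time and is no camera call.
- order.finish_job(): hands the job in, once; it reports no verdict.
The state is a dict: "clock": time; "q": joint angles; "qd": joint speeds; "joint_torque": joint torques, N m; "position": TCP position; "orientation": TCP orientation; "ft_force": force on the tool from outside, world axes, zero at the start; "moment": the same for the moment, N m; "grip_width": opening from 0.0 (shut) to 1.0 (fully open).
Only numpy, scipy, OpenCV 4.12 (cv2) and the standard library are available. Lean on these libraries where they do the work, as an engineer would, in place of code of your own. Each camera call takes 0.05 s, during which the arm holds its last target. There are 200 camera calls.

TASK

Slide exactly three of the five round culture dishes flat along the bench, without lifting or tipping them, fully into the three-sided steel bay, and leave the other two on the bench well clear of the bay and its bar. Then push the bay's retaining bar fully shut across the mouth behind the three dishes. Leave the jars and everything else on the bench where they stand.

Things in the scene. Friction and masses are not known exactly. Their poses are not given: they have to be found in the camera images.
- bay: fixed three-sided steel fence on the bench, 20 mm high, walls 5 mm thick, no floor step (the bench runs through). Origin at bench level at the middle of the inside, which is 220 mm along its x (-110 to +110) and 105 mm along its y (-52.5 to +52.5). The mouth is the whole open +y side; z is up. A thin bar crosses just outside the mouth, centred at y = +60 mm, when shut.
- bar (a joint): travel in m of the aluminium retaining bar (8 mm thick in y, from 4 to 16 mm above the bench, 260 mm long), which slides along the bay's -x: its leading end is at bay x = 150 mm minus the travel. 0 is fully open, parked beyond the +x side wall; 0.26 is fully shut, with the bar across the whole mouth (leading end at x = -110 mm, in line with the inside of the -x wall). No spring, it stays where it is left; about 2 N moves it.
- pin (a point): point on the axis of the upright black push-pin on the bar, 45 mm above the bench; pin 12 mm in diameter, from 16 to 57 mm above the bench, 25 mm behind the bar's leading end (towards the bay's +x).
- dish1_c (a point): centre of a lidded round culture dish, 60 mm in diameter, 15 mm high (centre 7.5 mm above the bench), about 30 g, clear with dull reddish-orange agar inside; all five are alike and loose on the bench, outside the bay at the start.
- dish2_c (a point): centre of a lidded round culture dish, 60 mm in diameter, 15 mm high (centre 7.5 mm above the bench), about 30 g, clear with dull reddish-orange agar inside; all five are alike and loose on the bench, outside the bay at the start.
- dish3_c (a point): centre of a lidded round culture dish, 60 mm in diameter, 15 mm high (centre 7.5 mm above the bench), about 30 g, clear with dull reddish-orange agar inside; all five are alike and loose on the bench, outside the bay at the start.
- dish4_c (a point): centre of a lidded round culture dish, 60 mm in diameter, 15 mm high (centre 7.5 mm above the bench), about 30 g, clear with dull reddish-orange agar inside; all five are alike and loose on the bench, outside the bay at the start.
- dish5_c (a point): centre of a lidded round culture dish, 60 mm in diameter, 15 mm high (centre 7.5 mm above the bench), about 30 g, clear with dull reddish-orange agar inside; all five are alike and loose on the bench, outside the bay at the start.
- jar1_c (a point): centre of a small upright glass jar, 42 mm in diameter, 40 mm high, standing among the dishes; leave it alone.
- jar2_c (a point): centre of a small upright glass jar, 42 mm in diameter, 40 mm high, standing among the dishes; leave it alone.
- rack: white test-tube rack, 200 x 60 mm (x, y), 96 mm high with its tubes, origin under its centre; leave it alone.
- tipbox: grey pipette-tip box, 87 x 122 mm (x, y), 63 mm high, origin under its centre; leave it alone.
- tally: round steel tally counter, 48 mm in diameter, 32 mm high, origin under its centre; leave it alone.
- spatula: lab spatula lying on the bench, 170 mm long along its x, origin under its middle; leave it alone.
- wash: white bottle, 60 mm in diameter, 150 mm high, origin under its centre; leave it alone.
Mind the look-alikes: they are no part of the job. What is shaped like the part that bears dish5_c but blue, green or yellow is not meant.

How it is judged:
By the outcome, as a careful person would: the job done as asked, in the order asked, and still so for the second after the job is handed in, with the robot touching nothing.
It also fails if it takes over 72 s, if anything falls off the work surface, if the arm or the gripper's body presses on something with over 40 N, if the wrist force passes 120 N, or if a joint passes its speed limit or range.

## Working session

There is one attempt and no reset: what is moved stays moved. The work goes in short steps, Python scripts to look and compute and a shell command to move; the robot and the scene stay as the last step left them, time stands still between calls to the robot, and variables do not carry over. Pictures are saved under pics/ and viewed, about 8 in all and at most 12, crops included, and the job is handed in when it is done.

```bash
mkdir -p pics; ls
python3 - <<'E'
from plant import ctrl, optics, order
import cv2
for n in("top","side"):
    im=optics.get_image(n); cv2.imwrite(f"pics/{n}0.png",cv2.resize(im[:,:,::-1],(800,600)))
    cv2.imwrite(f"pics/raw_{n}0.png",im[:,:,::-1])
    print(n,optics.calibration(n))
print(ctrl.get_state())
E
```

```text
pics
top {'fx': 361.62510203022686, 'fy': 361.62510203022686, 'cx': 251.19438846037772, 'cy': 195.1864739920136, 'R': array([[-0.02281808, -0.99958888, -0.01736089],
       [-0.99613278,  0.02420609, -0.08446035],
       [ 0.08484587,  0.01536653, -0.99627559]]), 't': array([  91.72798525,  542.6994657 , 1008.42881417])}
side {'fx': 365.45110987915353, 'fy': 365.45110987915353, 'cx': 254.66882363487798, 'cy': 191.10181199305794, 'R': array([[ 0.88499932, -0.46552008,  0.00820064],
       [-0.3079813 , -0.59853032, -0.73953294],
       [ 0.34917577,  0.65196051, -0.67307041]]), 't': array([-481.4462287 ,  265.31727513,  599.0153031 ])}
{'clock': 0.1, 'q': array([ 1.08370245e+00,  2.63470556e-01, -4.88763540e-02,  1.25941543e+00,
        1.74279021e-05,  1.41551640e+00]), 'qd': array([-7.63811053e-04, -5.26192677e-04,  2.85163207e-03, -5.36386791e-04,
        9.69323752e-05, -1.75956051e-04]), 'joint_torque': array([ 3.48123576e-03, -6.38575172e+01,  3.85061288e+01,  1.00484796e-02,
       -1.50867791e-04,  8.50028528e-06]), 'position': array([170.89257607, 496.13796154, 230.87448522]), 'orientation': array([ 2.55746334e+00,  1.82383234e+00, -1.36890253e-03]), 'ft_force': array([-0.13520215,  0.21943125, -0.05699552]), 'moment': array([-0.01889987,  0.00205338,  0.01169059]), 'grip_width': 1.0043487637829625}
```

View pics/top0.png

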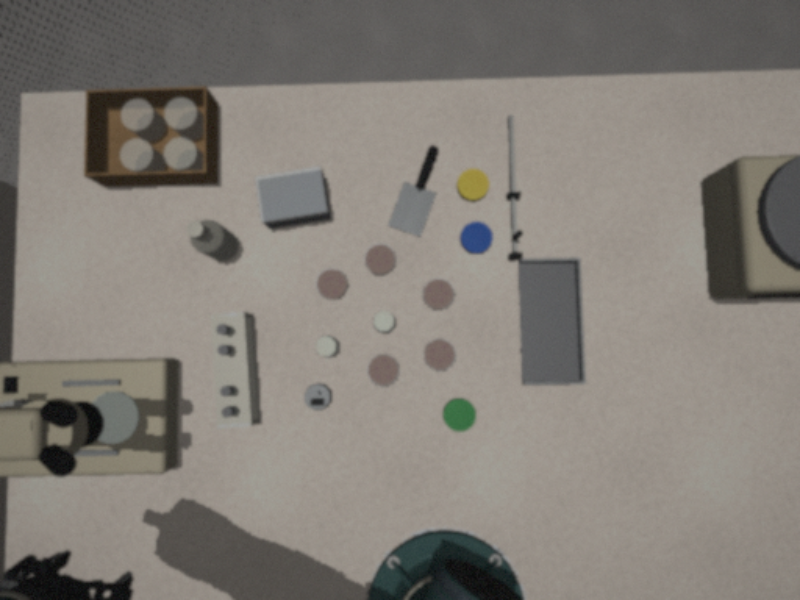

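View pics/side0.png

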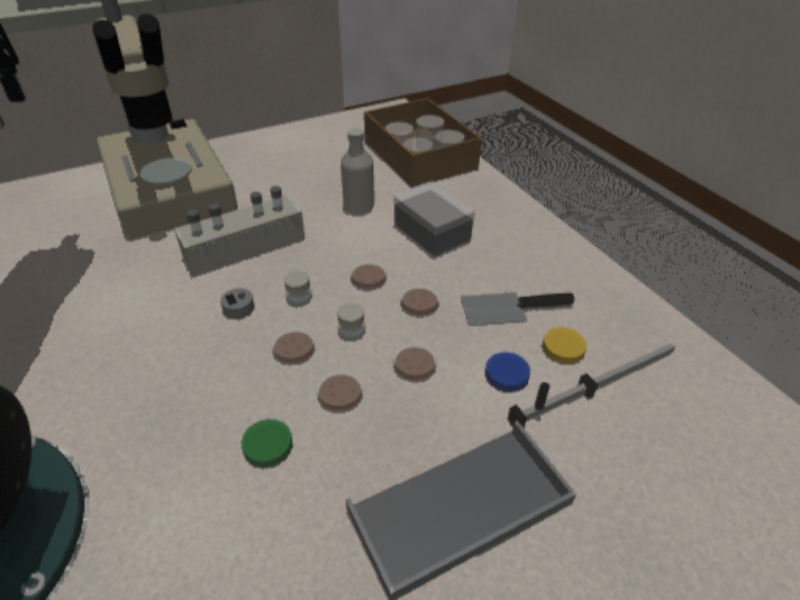

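The top view (800 px scale) shows the dishes at about (380,260), (333,284), (438,294), (440,354) and (384,369), with jars at (384,321) and (328,346). The bay spans (520–582, 260–383) with its mouth to the left, towards world +y. The bar is parked above it with the pin near (517,237), and blue, yellow and green decoys lie nearby. The side view agrees. Next I'll measure.

```bash
cat > h.py <<'E'
import cv2, numpy as np
from plant import optics, ctrl
def ray(n,u,v,z):
    c=optics.calibration(n); R=np.array(c["R"]); o=-R.T@c["t"]
    d=R.T@np.array([(u-c["cx"])/c["fx"],(v-c["cy"])/c["fy"],1]); return (o+d*(z-o[2])/d[2])
def proj(n,X):
    c=optics.calibration(n); p=np.array(c["R"])@X+c["t"]; return c["fx"]*p[0]/p[2]+c["cx"],c["fy"]*p[1]/p[2]+c["cy"]
def dishes(n,im):
    b=cv2.cvtColor(im,cv2.COLOR_RGB2HSV).astype(int); f=im.astype(int)
    m=((f[...,0]>1.22*f[...,1])&(f[...,0]>70)&(f[...,0]<190)&(abs(f[...,1]-f[...,2])<25)).astype(np.uint8)
    m=cv2.morphologyEx(m,cv2.MORPH_OPEN,np.ones((3,3)))
    k,_,s,c=cv2.connectedComponentsWithStats(m)
    return [(c[i].round(1),s[i][2:5],ray(n,*c[i],8)[:2].round(1)) for i in range(1,k) if 60<s[i][4]<900]
E
python3 - <<'E'
from h import *
for n in("top","side"):
    im=cv2.imread(f"pics/raw_{n}0.png")[:,:,::-1]
    print(n); [print(*d) for d in dishes(n,im)]
    if n=="top":
        for (u,v) in [(243,166),(281,188),(352,206),(246,206)]: print(im[v,u])
        a=cv2.resize(im[65:265,230:390,::-1],None,fx=3,fy=3,interpolation=cv2.INTER_CUBIC); cv2.imwrite("pics/c1.png",a)
    else:
        a=cv2.resize(im[210:384,200:450,::-1],None,fx=3,fy=3,interpolation=cv2.INTER_CUBIC); cv2.imwrite("pics/c2.png",a)
s=ctrl.get_state(); print(cv2.Rodrigues(s["orientation"])[0].round(3))
E
```

```text
top
[75.2 86.3] [11 11 69] [886.5 599.6]
[115 100  94]
[117 100  95]
[98 98 99]
[163 166 157]
side
[[ 0.326  0.945 -0.   ]
 [ 0.945 -0.326 -0.001]
 [-0.001 -0.    -1.   ]]
```

View pics/c1.png

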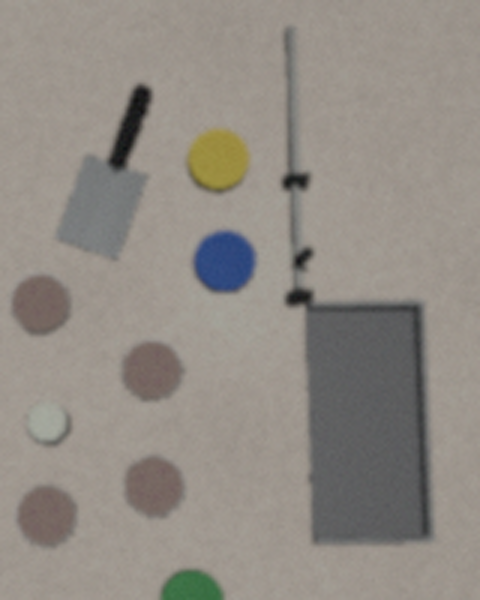

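View pics/c2.png

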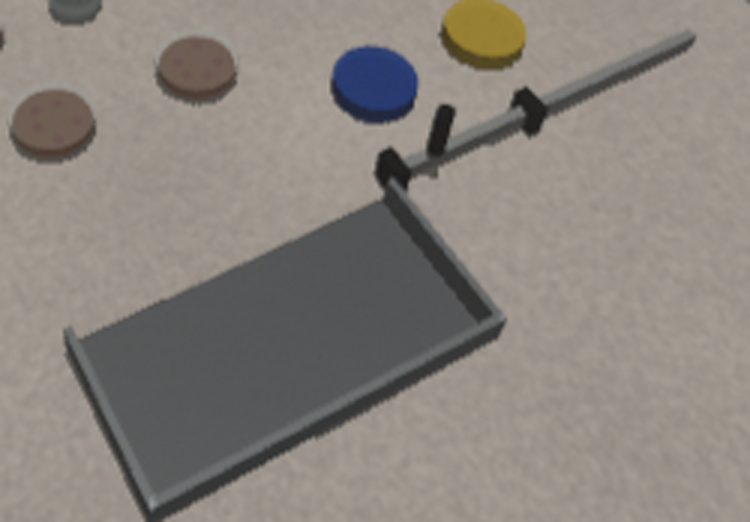

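The crops show the bay clearly. In the top crop the mouth edge runs (308,304)–(314,543), and in the side crop the wall-top corners are at (70,333), (392,183), (503,320) and (152,500). The pin is upright near (440,130) in the side crop. The dish mask was too strict, so I'll loosen it.

```bash
sed -i 's/f\[...,0\]>1.22\*f\[...,1\]/f[...,0]>1.09*f[...,1]/; s/f\[...,0\]<190/f[...,0]<138/' h.py
python3 - <<'E'
from h import *
for n in("top","side"):
    im=cv2.imread(f"pics/raw_{n}0.png")[:,:,::-1]
    print(n); [print(*d) for d in dishes(n,im) if d[0][0]>150]
    f=im.astype(int)
    if n=="top":
        m=((f.max(2)<118)&(f.max(2)-f.min(2)<14)).astype(np.uint8); m=cv2.morphologyEx(m,cv2.MORPH_OPEN,np.ones((7,7)))
        for c in cv2.findContours(m,0,2)[0]:
            a=cv2.contourArea(c); r=cv2.minAreaRect(c)
            if 1500<a<5000: print("floor",r,[ray(n,*p,0)[:2].round(1) for p in cv2.boxPoints(r)])
T=lambda u,v,z: ray("top",230+u/3,65+v/3,z)[:2].round(1)
S=lambda u,v,z: ray("side",200+u/3,210+v/3,z)[:2].round(1)
print("top mouth floor",T(308,307,0),T(314,543,0),"back-out top",T(421,302,20),T(431,538,20))
print("side wall tops: mouth-,mouth+,back+,back-",S(68,330,20),S(392,181,20),S(503,319,20),S(150,502,20))
print("side floor mouth",S(85,342,0),"pin bottom z16",S(435,152,16),"pin top57",S(446,107,57))
print("pin top view: base16",T(298,264,16),"top57",T(308,253,57),"bar far end",T(290,28,16),S(690,36,16))
print("jars",[ray("top",u*.64,v*.64,40)[:2].round(1) for u,v in((384,321),(328,346))],"blue",T(225,261,15),"green",ray("top",459*.64,414*.64,15)[:2])
E
```

```text
top
[243.  165.8] [ 17  18 254] [632.8 101.2]
[212.3 181.4] [ 18  18 261] [589.2 191.4]
[280.1 187.7] [ 18  18 257] [565.7  -5.2]
[280.8 226.6] [ 18  18 260] [453.5  -3.7]
[244.7 236.4] [ 18  18 260] [427.9 100.4]
floor ((161.14573669433594, 363.4494323730469), (153.5682830810547, 45.78145217895508), 25.866357803344727) [array([115.7, 569.6]), array([229. , 513.9]), array([ 38. , 121.7]), array([-71.3, 179.4])]
floor ((33.5, 344.0), (78.0, 67.0), 90.0) [array([246.9, 810.1]), array([243.2, 615.4]), array([ 27.8, 611. ]), array([ 30.7, 802.2])]
floor ((352.4270935058594, 205.34991455078125), (80.03875732421875, 39.45191192626953), 88.05851745605469) [array([ 626.7, -157.4]), array([ 627.7, -272.4]), array([ 395.7, -268.4]), array([ 394.4, -155.6])]
floor ((463.077392578125, 151.521484375), (90.58440399169922, 33.37068176269531), 78.95906829833984) [array([ 784.9, -478. ]), array([ 801.5, -575.1]), array([ 537.1, -605.3]), array([ 520.9, -510.3])]
side
[269.3  84.8] [13  7 69] [915.8 594.7]
[235.4 176.7] [ 22  16 278] [589.2 191. ]
[268.3 192.9] [ 23  17 319] [633.7 100. ]
[187.6 222.2] [ 26  20 407] [428.2  98.4]
[265.1 232.3] [ 25  21 430] [566.1  -6.2]
[217.1 250.9] [ 27  23 498] [454.1  -5.2]
top mouth floor [ 622.8 -161.1] [ 394.4 -157.3] back-out top [ 621.7 -264.6] [ 397.8 -262.6]
side wall tops: mouth-,mouth+,back+,back- [ 400.4 -155.3] [ 625.8 -157.5] [ 625.2 -264.6] [ 399.1 -259.8]
side floor mouth [ 409.6 -156.4] pin bottom z16 [ 667.1 -149.8] pin top57 [ 669.8 -146.2]
pin top view: base16 [ 662.4 -149.8] top57 [ 664.3 -151.1] bar far end [ 897.5 -151.6] [ 898.9 -152.4]
jars [array([514.9,  94.6]), array([472.4, 195.8])] blue [667.3 -79.9] green [344.6558217 -36.7270935]
```

Both cameras agree on the dishes within 2 mm, and the bay measures about 225 × 107 mm against the 230 × 110 mm stated. Its centre is about (512,-209) with yaw near 0. The pin is at (665,-150), which means the bar is already about 22 mm in, still short of the mouth. I'll push dishes (454,-4), (566,-6) and (428,99) using the two half-open fingertips as a cradle.

First I move to hover behind (454,-4).

```bash
python3 -m inch '[[[2.86,-4.53,0,-7.5,0.4],[5.72,-9.06,0,-15,0.4],[8.58,-13.6,0,-22.5,0.4],[11.4,-18.1,0,-30,0.4],[14.3,-22.6,0,-37.5,0.4],[17.2,-27.2,-2,-45,0.4],[20,-31.7,-6,-52.5,0.4],[22.9,-36.2,-10,-60,0.4],[25.7,-40.8,-14,-67.5,0.4],[28.6,-45.3,-17,-74.7,0.4],[28.6,-45.3,-17,-74.7,0.4],[28.6,-45.3,-17,-74.7,0.4],[28.6,-45.3,-17,-74.7,0.4]]]' 20
```

```text
clock: 1.72
position: [456.6, 44.1, 61.6]
orientation: [-3.14, 0.099, 0.001]
ft_force: [0.2, -1.0, 0.7]
grip_width: 0.399
```

```bash
python3 -m inch '[[[0,0,-3,0,0.4],[0,0,-5,0,0.4],[0,0,-5.65,0,0.4],[0,0,-5.65,0,0.4],[0,0,-5.65,0,0.4]]]'
python3 - <<'E'
from h import *
for n in ("side",):
    im=optics.get_image(n); cv2.imwrite(f"pics/s1.png",cv2.resize(im[130:330,120:340,::-1],None,fx=3,fy=3,interpolation=cv2.INTER_CUBIC))
E
```

```text
clock: 2.35
position: [457.1, 44.3, 5.9]
orientation: [-3.14, 0.098, -0.002]
ft_force: [0.2, 0.6, 0.2]
grip_width: 0.399
```

View pics/s1.png

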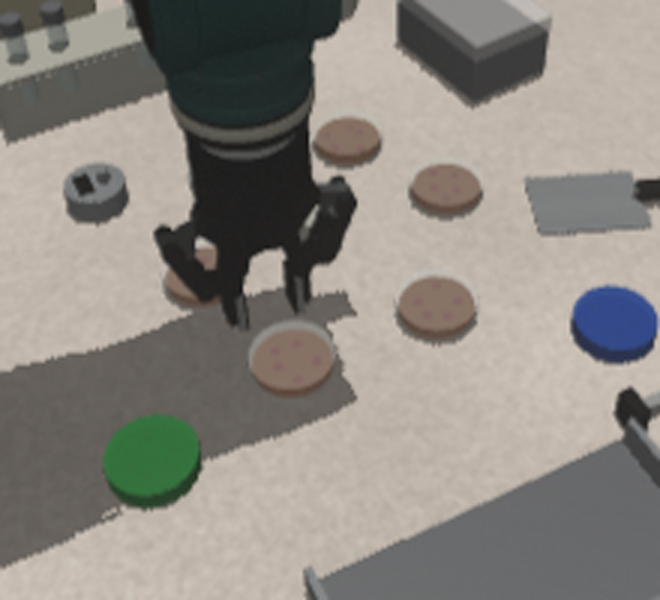

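The side view shows the two fingertips at about (238,315) and (300,300) straddling the line behind the dish at (292,357), clear of everything else. Pushing it in.

```bash
python3 -m inch '[[[-0.07,-1,0,0,0.4],[-0.13,-2,0,0,0.4],[-0.2,-3.2,0,0,0.4],[-0.3,-4.5,0,0,0.4],[-0.4,-5.8,0,0,0.4],[-0.47,-7.1,0,0,0.4],[-0.55,-8.4,0,0,0.4],[-0.65,-9.7,0,0,0.4],[-0.73,-11,0,0,0.4],[-0.82,-12.3,0,0,0.4],[-0.9,-13.6,0,0,0.4],[-1,-14.9,0,0,0.4],[-1.1,-16.2,0,0,0.4],[-1.17,-17.5,0,0,0.4],[-1.25,-18.8,0,0,0.4],[-1.33,-20,0,0,0.4],[-1.4,-21,0,0,0.4],[-1.45,-21.7,0,0,0.4],[-1.48,-22.1,0,0,0.4],[-1.48,-22.1,0,0,0.4]]]'
```

```text
clock: 4.9
position: [442.2, -176.9, 5.8]
orientation: [-3.14, 0.099, -0.001]
ft_force: [0.2, 0.6, 0.4]
grip_width: 0.4
```

```bash
python3 -m inch '[[[0.1,1.5,0,0,0.4],[0.2,3,3,0,0.4],[0.2,3.5,6,0,0.4],[3.2,8,6,3,0.4],[6.2,12.5,6,6,0.4],[9,17,6,8.7,0.4],[12,21.9,6,8.7,0.4],[12,21.9,6,8.7,0.4]]]'
python3 - <<'E'
from h import *
im=optics.get_image("side"); [print(*d) for d in dishes("side",im) if d[0][0]>150]
E
```

```text
clock: 5.9
position: [563.1, 46.3, 65.5]
orientation: [-3.137, -0.147, -0.002]
ft_force: [0.1, -1.1, 0.2]
grip_width: 0.403
[270.9 193.9] [ 19  17 224] [637.6  94.2]
[187.7 222.4] [ 25  20 391] [428.3  97.7]
[265.  232.3] [ 25  21 426] [565.8  -6. ]
[258.8 343.1] [ 33  33 879] [ 439.  -214.4]
```

```bash
python3 -m inch '[[[-0.1,-0.1,-3,0,0.4],[-0.1,-0.2,-5.5,0,0.4],[-0.1,-0.2,-6,0,0.4],[-0.1,-0.2,-6,0,0.4],[0,-1,-6,0,0.4],[0.05,-2,-6,0,0.4],[0.15,-3.3,-6,0,0.4],[0.27,-4.7,-6,0,0.4],[0.38,-6.1,-6,0,0.4],[0.5,-7.5,-6,0,0.4]]]'
python3 -m inch '[[[0.11,-1.4,0,0,0.4],[0.22,-2.7,0,0,0.4],[0.33,-4,0,0,0.4],[0.44,-5.3,0,0,0.4],[0.55,-6.6,0,0,0.4],[0.66,-7.9,0,0,0.4],[0.77,-9.2,0,0,0.4],[0.88,-10.5,0,0,0.4],[0.98,-11.8,0,0,0.4],[1.08,-13,0,0,0.4],[1.16,-14,0,0,0.4],[1.22,-14.7,0,0,0.4],[1.25,-15.1,0,0,0.4],[1.25,-15.1,0,0,0.4]]]'
```

```text
clock: 7.2
position: [567.1, -31.5, 5.4]
orientation: [-3.138, -0.145, -0.0]
ft_force: [-0.4, 0.2, 0.4]
grip_width: 0.405
clock: 8.95
position: [579.6, -182.6, 5.4]
orientation: [-3.138, -0.145, -0.0]
ft_force: [-0.1, -0.2, -0.2]
grip_width: 0.402
```

```bash
python3 -m inch '[[[-0.1,1.5,0,0,0.4],[-0.2,3,3,0,0.4],[-0.2,3.5,6,0,0.4],[-2,7,6,0,0.4],[-4.5,11.5,6,4,0.4],[-7,16,6,8,0.4],[-9.5,20.5,6,12,0.4],[-12,25,6,16,0.4],[-14.5,29,6,18.6,0.4],[-17.1,32.5,6,18.6,0.4],[-17.1,32.5,6,18.6,0.4],[-17.1,32.5,6,18.6,0.4]]]'
python3 - <<'E'
from h import *
for n in("side","top"):
    im=optics.get_image(n); print(n); [print(*d) for d in dishes(n,im) if d[0][0]>150]
E
```

```text
clock: 10.45
position: [408.6, 142.7, 65.5]
orientation: [-3.073, -0.651, -0.001]
ft_force: [0.3, -0.7, 0.6]
grip_width: 0.402
side
[235.5 176.9] [ 22  15 266] [589.1 190. ]
[268.3 193.1] [ 23  17 313] [633.3  99.6]
[187.4 222.1] [ 26  20 403] [427.9  98.7]
[330.5 309.6] [ 32  30 732] [ 581.6 -219.8]
[258.8 343. ] [ 33  33 882] [ 439.  -214.3]
top
[243.1 165.9] [ 17  17 246] [632.3 101. ]
[212.4 181.6] [ 18  18 254] [588.4 191.1]
[353.7 180.9] [ 18  19 271] [ 580.2 -218.2]
[353.9 230.3] [ 19  18 281] [ 438.2 -212.4]
[247.8 235.6] [ 12  18 152] [429.8  91.5]
```

```bash
python3 -m inch '[[[0,0,-3,0,0.4],[0,0,-5.5,0,0.4],[0,0,-6,0,0.4],[0,0,-6,0,0.4],[0.43,-1,-6,0,0.4],[0.87,-2,-6,0,0.4],[1.4,-3.2,-6,0,0.4],[1.95,-4.5,-6,0,0.4],[2.5,-5.8,-6,0,0.4],[3.1,-7.1,-6,0,0.4],[3.65,-8.4,-6,0,0.4],[4.2,-9.7,-6,0,0.4],[4.8,-11,-6,0,0.4],[5.35,-12.3,-6,0,0.4],[5.9,-13.6,-6,0,0.4],[6.5,-14.9,-6,0,0.4],[7.05,-16.2,-6,0,0.4],[7.6,-17.5,-6,0,0.4],[8.1,-18.6,-6,0,0.4],[8.4,-19.3,-6,0,0.4]]]'
python3 - <<'E'
from h import *
for n in("side",):
    im=optics.get_image(n); print(n); [print(*d) for d in dishes(n,im) if d[0][0]>150]
print(ctrl.get_state()["position"])
E
```

```text
clock: 13.05
position: [493.4, -51.6, 5.4]
orientation: [-3.074, -0.648, -0.001]
ft_force: [-0.9, 1.2, 0.6]
grip_width: 0.398
side
[292.8 106.4] [ 22  14 185] [908.4 426.4]
[271.3 198.3] [13  7 65] [630.7  80.5]
[257.8 280. ] [20  6 73] [ 495.4 -105.1]
[493.77033338 -52.11242211   5.4338775 ]
```

```bash
python3 -m inch '[[[0.34,-0.72,0,-4,0.4],[0.59,-1.44,0,-8,0.4],[0.87,-2.18,0,-12,0.4],[1.14,-2.94,0,-16,0.4],[1.39,-3.71,0,-20,0.4],[1.64,-4.5,0,-23.9,0.4],[1.64,-5.5,0,-23.9,0.4]]]'
python3 - <<'E'
from h import *
im=optics.get_image("side"); cv2.imwrite("pics/s2.png",cv2.resize(im[180:384,160:400,::-1],None,fx=3,fy=2.9,interpolation=cv2.INTER_CUBIC))
E
```

```text
clock: 13.98
position: [510.1, -107.2, 5.4]
orientation: [3.141, -0.001, 0.001]
ft_force: [-0.2, -0.0, 0.1]
grip_width: 0.403
```

View pics/s2.png

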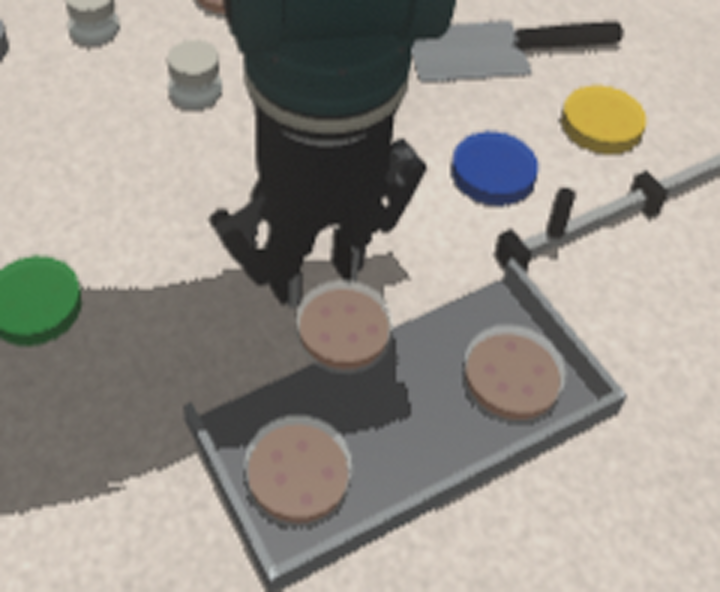

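The third dish sits in the cradle at (343,323), lined up with the gap between the other two. Now I finish the push, retreat, and move over the far side of the pin.

```bash
python3 -m inch '[[[0,-1,0,0,0.4],[0,-2.1,0,0,0.4],[0,-3.2,0,0,0.4],[0,-4.3,0,0,0.4],[0,-5.4,0,0,0.4],[0,-6.3,0,0,0.4],[0,-6.9,0,0,0.4],[0,-7.1,0,0,0.4],[0,-7.1,0,0,0.4],[0,-5.5,0,0,0.4],[0,-4.5,3,0,0.4],[0,-4.3,7,0,0.2],[4,-4.3,9,0,0],[9,-4.3,9,0,0],[14,-4.3,9,0,0],[18.8,-4.3,9,0,0],[18.8,-4.3,9,0,0],[18.8,-4.3,9,0,0]]]'
python3 - <<'E'
from h import *
s=optics.get_image("side"); [print(*d) for d in dishes("side",s) if d[0][0]>150]
s=optics.get_image("top"); [print(*d) for d in dishes("top",s) if d[0][0]>150]
cv2.imwrite("pics/t3.png",cv2.resize(s[65:265,200:400,::-1],None,fx=3,fy=3,interpolation=cv2.INTER_CUBIC))
E
```

```text
clock: 16.27
position: [697.6, -150.1, 95.0]
orientation: [3.141, 0.001, -0.0]
ft_force: [-0.7, -0.1, -0.4]
grip_width: 0.0
[243.5  74.9] [ 16  13 111] [869.4 707.9]
[267.8  82.4] [14 12 72] [919.9 613.2]
[279.6 106.3] [ 43  24 595] [870.3 446. ]
[235.6 181.1] [19  7 94] [582.5 175.4]
[268.  198.2] [19  7 88] [624.   84.3]
[332.5 298.9] [ 22  10 120] [ 597.6 -204.1]
[328.8 320.7] [24 10 95] [ 566.2 -235.6]
[294.6 339. ] [19  6 63] [ 495.4 -235.9]
```

View pics/t3.png

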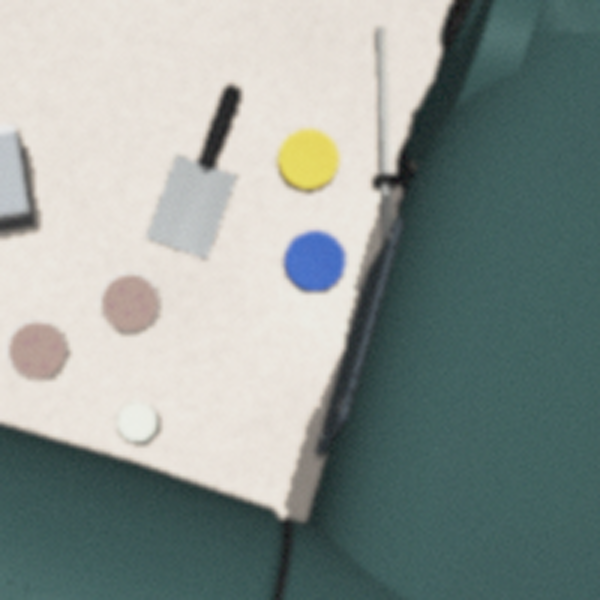

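In the top view the arm hides the bay, and only the decoys and the two left-over dishes show, unmoved. I'll descend beside the pin and check in the side view.

```bash
python3 -m inch '[[[0,0,-3,0,0],[0,0,-5.6,0,0],[0,0,-5.7,0,0],[0,0,-5.7,0,0]]]'
python3 - <<'E'
from h import *
im=optics.get_image("side"); cv2.imwrite("pics/s4.png",cv2.resize(im[184:384,200:440,::-1],None,fx=3,fy=3,interpolation=cv2.INTER_CUBIC))
E
```

```text
clock: 16.88
position: [697.4, -150.8, 40.0]
orientation: [3.141, -0.0, 0.002]
ft_force: [0.6, 0.2, 0.3]
grip_width: -0.003
```

View pics/s4.png

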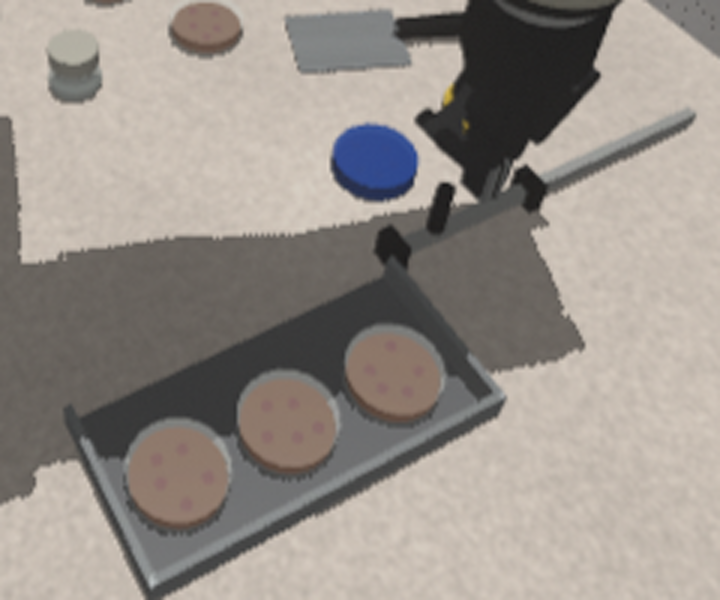

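All three dishes sit inside the bay, at (178,474), (288,422) and (394,373). The shut fingertips at (495,192) are just beyond the pin at (442,208). Now I push the bar most of the way.

```bash
python3 -m inch '[[[-0.8,0,-0.2,0,0],[-1.8,0,-0.3,0,0],[-3,0,-0.3,0,0],[-4.3,0,-0.3,0,0],[-5.7,0,-0.3,0,0],[-7.1,0,-0.3,0,0],[-8.5,0,-0.3,0,0],[-9.9,0.1,-0.3,0,0],[-11.3,0.1,-0.3,0,0],[-12.7,0.1,-0.3,0,0],[-14.1,0.1,-0.3,0,0],[-15.5,0.1,-0.3,0,0],[-16.9,0.1,-0.3,0,0],[-18.3,0.1,-0.3,0,0],[-19.7,0.2,-0.3,0,0],[-21.1,0.2,-0.3,0,0],[-22.3,0.2,-0.3,0,0],[-23.2,0.2,-0.3,0,0],[-23.7,0.2,-0.3,0,0]]]'
python3 -m inch '[[[-0.3,0,0,0,0],[-0.6,0,0,0,0],[-0.6,0,0,0,0]]]'
```

```text
clock: 19.3
position: [460.1, -148.8, 37.2]
orientation: [3.141, -0.0, 0.003]
ft_force: [2.7, 1.3, -0.1]
grip_width: -0.001
clock: 19.68
position: [453.9, -148.8, 37.2]
orientation: [3.141, -0.001, 0.002]
ft_force: [0.7, 0.1, -0.1]
grip_width: -0.001
```

```bash
for i in 1 2; do python3 -m inch '[[[-0.15,0,0,0,0],[-0.3,0,0,0,0],[-0.3,0,0,0,0]]]' | egrep 'pos|ft'; done
```

```text
position: [450.8, -148.8, 37.2]
ft_force: [1.0, 0.0, -0.0]
position: [447.6, -148.8, 37.1]
ft_force: [0.5, 1.1, -0.8]
```

```bash
python3 -m inch '[[[-0.1,0,0,0,0],[-0.2,0,0,0,0],[-0.2,0,0,0,0]]]' | egrep 'pos|ft'; python3 -m inch '[[[-0.1,0,0,0,0],[-0.2,0,0,0,0],[-0.2,0,0,0,0]]]' | egrep 'pos|ft'
```

```text
position: [447.0, -148.9, 37.4]
ft_force: [9.0, 2.7, -4.6]
position: [446.9, -149.0, 37.6]
ft_force: [13.1, 3.2, -8.3]
```

A hard stop at TCP x≈447, where it should be (447.5), and the force has risen to 13 N. I back off, lift, swing away and check.

```bash
python3 -m inch '[[[0.8,0,0,0,0],[2,0,0,0,0],[2,0,3,0,0],[2,0,7,0,0],[2,2,12,0,0],[1,7,16,0,0],[0,12,18,0,0],[-2,17,18,0,0],[-4,22,18,0,0],[-6,27,18,0,0],[-8,32,18,0,0],[-10,37,18,0,0],[-12,42,18,0,0],[-14,47,18,0,0],[-16,52,18,0,0],[-16,52,18,0,0],[-16,52,18,0,0]]]'
python3 - <<'E'
from h import *
for n in("side","top"):
    im=optics.get_image(n); print(n); [print(*d) for d in dishes(n,im) if d[0][0]>150]
    a=im[150:384,180:440] if n=="side" else im[65:265,200:400]
    cv2.imwrite(f"pics/{n}5.png",cv2.resize(a[:,:,::-1],None,fx=2.5,fy=2.5,interpolation=cv2.INTER_CUBIC))
E
```

```text
clock: 23.3
position: [286.9, 371.0, 217.5]
orientation: [3.141, 0.001, 0.012]
ft_force: [0.7, -0.4, -0.0]
grip_width: -0.0
side
[235.4 176.7] [ 22  16 279] [589.2 190.9]
[268.3 192.9] [ 23  17 318] [633.6 100.1]
[330.8 309.1] [ 32  29 696] [ 582.5 -219.3]
[295.4 325.5] [ 32  31 775] [ 509.6 -216.2]
[258.9 342.8] [ 33  33 866] [ 439.3 -214.1]
top
[243.  165.7] [ 18  18 257] [632.9 101.1]
[212.3 181.3] [ 18  18 258] [589.3 191.5]
[353.8 180.9] [ 19  19 278] [ 580.3 -218.7]
[353.8 205.9] [ 19  19 285] [ 508.  -215.3]
[354.1 230.2] [ 19  18 277] [ 438.3 -212.8]
```

View pics/side5.png

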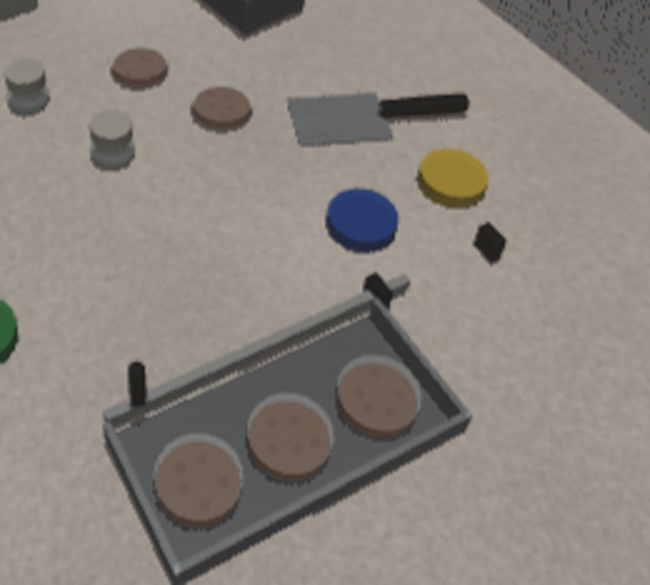

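View pics/top5.png

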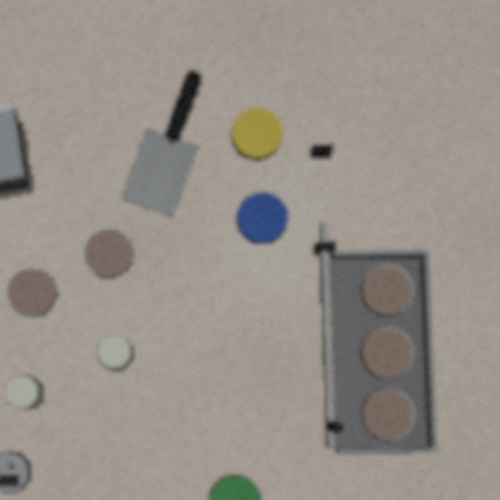

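The bar lies across the whole mouth, from (105,415) to (405,285) in the side crop, and the pin is at the -x end. All three dishes are inside the bay, and the two left-over dishes, jars and decoys are where they were. Handing in.

```bash
python3 -c "
from plant import order; print(order.finish_job())"
```

```text
the job is handed in; nothing more can be done
None
```

I slid three dishes flat into the bay, using the half-open fingertips as a cradle. I then pushed the bar shut by its pin, backed the arm away and handed the job in at about 23 s.

**Dishes in the bay:** their centres measure about (439,-213), (509,-216) and (581,-219) mm. Both cameras agree within about 2 mm, and each dish is clear of all the walls and the bar.

**Bar:** it came up against a hard stop with the arm at x ≈ 447 mm, where I expected 447.5. The force rose to 13 N, and the last pictures show the bar across the whole mouth. At the start it was already about 22 mm in rather than fully open, which made no difference.

**Everything else:** the two left-over dishes stayed at (633,101) and (589,191), well away from the bay. In the last pictures the jars and the coloured look-alikes look unmoved. The tip box and the tally counter are only partly in those crops. The rack and the bottle are not in them at all, but the arm went nowhere near them while low.

**Limits:** the highest force reading at the end of any move was about 16 N. No check failed; while the arm or its shadow covered the bay the dish detector gave false readings, so I used the clear views taken afterwards.

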